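# Set a brass stud in a black frame rail with the hand press

## Task

Slide the black frame rail along the bed of the green hand press until its end rests against the yellow stop, so that the brass stud sits under the punch. Then flip the red safety catch fully back, away from the robot, and only after that pull the lever down by its black T-handle until the punch bears firmly on the stud. Finish while still holding the handle down with the punch pressed on the stud, and leave the other things on the bench alone.

Things in the scene. Friction and masses are not known exactly. Their poses are not given: they have to be found in the camera images.
- press: Green hand press fixed to the table. Origin: on the table top under the point where the punch lands. z up, x to the rear of the press (away from the robot), y to the robot's left; yaw varies. 'Press' coordinates below are in this frame, mm. Base plate: x -75 to 175, y -90 to 130, z 0 to 20. Lever tower: x 102 to 158, y -27 to 27, up to z 152. Catch bracket: x 38 to 62, y 55 to 89, up to z 114.
- bed_mark (a point): Point on the bed's top at press (0, 0, 40), under the punch when the lever is down; the stud must be over it. The steel bed runs along press y from -270 to +140, 70 wide, top at z 40, with a lip 8 wide and 6 high along each long edge; the channel between the lips is 54 wide.
- stop_face (a point): Middle of the face of the yellow end stop that the rail's far end must touch: press (0, 121, 50). The stop is 56 wide, top at z 62.
- rail_piece: Loose black frame rail with gold scrolls, 50 wide (its x), 240 long (its y), 18 thick, 0.15 to 0.31 kg. Origin: centre of its underside. It lies flat in the bed's channel, parallel to it, drawn back 45 to 95 from home towards press -y; push its near end (local y -120) towards +y. Home, its far end (local y +120) touches the yellow stop and the stud is over the mark to about 1 mm.
- stud (a point): Middle of the top of the brass stud, a disc of diameter 16 standing 6 proud in the middle of the rail's upper face (24 above the rail's underside). It does not sink when pressed.
- catch (a joint): Safety catch on a shaft along press y at press x 40, z 100. Rad: 0 = upright, its inner pawl blocks the lever; grows as the red paddle tips to the rear (press +x); 1.2 = fully back on its end stop. The lever is free from about 0.7. Friction (0.1 N m) keeps it where it is left.
- catch_tip (a point): Middle of the upper end of the catch's red paddle, 90 from the shaft: press (40, 122, 190) when upright. The paddle is a flat plate, 32 wide (press y 106 to 138), 10 thick along x, from the shaft up to here; push its front face to the rear to flip it.
- lever (a joint): Press lever, hinged along press y. Rad: 0 = raised (arm sloping 0.6 up towards the robot); grows as the handle is pulled down; 0.6 = level, where the punch meets the stud and stops. A spring lifts it back if let go: about 3 N at the handle to start, 7 N at the bottom. There each further newton puts 2 N on the stud. Blocked near 0.02 while the catch is upright.
- lever_pivot (a point): Point on the lever's hinge line: press (130, 0, 130). The handle moves in an arc of radius 250 about it.
- handle (a point): Black round T-bar of the lever (lever_c2 in the rules), diameter 22, 130 long along press y, joined at its middle to the arm (16 wide). This point: middle of the bar, 250 from the pivot; raised: press (-76, 0, 271); level: press (-120, 0, 130). Grip either half from above, e.g. 40 from the middle; the bar can turn between the fingers as the lever swings.
- punch (a point): Brass punch (lever_c3 in the rules), diameter 18, fixed under the lever arm, 130 from the pivot. This point: centre of its flat lower end, 66 below the arm's middle line.
- gold_bottle: Bystander, leave alone: small bottle of gold paint, diameter 44, height 85 (mm); origin at its underside.
- glass_jar: Bystander, leave alone: open clear jar, diameter 72, height 85 (mm); origin at its underside.
- varnish_jar: Bystander, leave alone: squat amber jar, diameter 60, height 65 (mm); origin at its underside.
- tin_dish: Bystander, leave alone: shallow round tin dish, diameter 110, height 22 (mm); origin at its underside.
- stud_box: Bystander, leave alone: open plywood stud box, 100 x 75 x 35 (mm); origin at its underside.
- mallet: Bystander, leave alone: hammer lying down, about 240 long (mm); origin at its underside.
- brush: Bystander, leave alone: paint brush lying down, about 170 long (mm); origin at its underside.

How it is judged:
On the way, in this order (a step that is already met when the one before it is completed fails the run):
1. the rail lies home against the stop with its stud under the punch, the catch still on (horizontal distance between stud and bed_mark below 0.006 m and value of joint catch below 0.3 rad and value of joint lever below 0.1 rad), for 0.2 s.
2. the catch is flipped back while the lever is still up (value of joint catch above 0.75 rad and value of joint lever below 0.1 rad), for 0.2 s.
3. the lever is pulled down by its handle and the punch bears on the stud (horizontal distance between stud and bed_mark below 0.006 m and value of joint lever between 0.55 and 0.64 rad and contact force between lever_c3 and rail_piece above 5 N and value of joint catch above 0.75 rad and (contact force between lever_c2 and the fingers above 2 N or contact force between lever_c2 and the arm above 2 N)), for 0.2 s.
At the end, for the whole second after the job is handed in: The stud is within 6 mm (horizontally) of the mark under the punch, the catch is back (over 0.75 rad), the lever is down (0.55 to 0.64 rad), the punch presses the rail's stud with over 5 N, and the robot still holds the handle down (over 2 N on it), all through the last second (all of step 3 and linear speed of rail_piece below 0.02 m/s); the arm keeps its last pose, push and grip.
It fails at once if the lever was pulled hard against the catch or past it before it was flipped (value of joint lever above 0.12 rad and value of joint catch below 0.5 rad).
It fails at once if another thing on the bench was moved more than 4 cm (distance of any of gold_bottle, glass_jar, varnish_jar, tin_dish, stud_box, mallet, brush from where it was at the start of the episode above 0.04 m).
It also fails if it takes over 67 s, if anything falls off the work surface, if the arm or the gripper's body presses on something with over 40 N, if the wrist force passes 120 N, or if a joint passes its speed limit or range.

## Robot

A 6-joint arm with a two-finger parallel gripper is mounted at the origin on the work surface. World frame = base frame: x ahead of the robot, y to its left, z up, the work surface at z = 0. Lengths are in m, angles in rad, forces in N, time in s.
With the tool pointing down it reaches from about 0.375 to 0.9 m from the base axis. Payload 3.1 kg.
Tool frame: the origin (TCP) lies between the finger pads; the fingertips stand 11 mm ahead of it and the grasp point (between the pads) lies 8 mm behind it; z points along the fingers, y is the line along which they close (so a half turn about z gives the same grasp; the last joint's range is limited). The gripper opens to 87 mm and grips with 3 to 60 N. Pads are 19 mm wide; open, the fingers measure 117 mm over their backs; the gripper's body (75 mm by 190 mm) begins 51 mm behind the grasp point.
Start: joints at [-1.308, 0.527, 1.433, -0, 1.181, -0.178], TCP at [0.267, -0.565, 0.205] pointing down, gripper open.
Joint ranges: [-3.08, 3.08], [-0.75, 2.2], [0.22, 2.44], [-1.43, 4.57], [0, 2.65], [-2.85, 2.85]. Speed limits (rad/s): [2.79, 2.79, 3.14, 3.14, 3.14, 3.14].

## Interface

Orientations are given as a unit quaternion [x, y, z, w].
In Python, from rig import get_obs, camera, hand_in gives the robot as it stands.
- The arm moves only by the shell command python3 -m pendant 'ROWS' [FORCE]. ROWS is JSON, a list that holds one entry, the list of rows, each a list of 7 numbers: the shift along the tool's x, y, z in m, then the turn, a rotation vector about the tool's x, y, z in degrees, then the opening, from 0 (shut) to 1 (fully open). In form: [[[x, y, z, ax, ay, az, fingers], ...]]. A call has exactly 5 rows; each row shifts and turns the commanded pose from where the row before left it, along the tool's axes as they then stand; what a row does not reach is not made up. A row lasts 1/8 s, in which the tool goes at most 62.5 mm and 10.7 degrees, less where a joint would pass 70% of its speed; a pose out of reach is approached as far as the arm can. A call with a gripper value outside its range is refused whole. The fingers move at their own pace and stop on an object; FORCE is the grip in N (left out, the last holds). Time passes only in rows, so rows that do not move let the fingers close, or fill a call up. It gives the time, the measured TCP pose, the force, the opening and the grip force at its end, in the units of the state.
- get_obs(): the state, without advancing time (a new reading comes with each control period).
- camera(name): name is "side" or "top"; returns a dict with "img" (480x640x3 uint8, red, green, blue), "intrinsics" (3x3 intrinsics, pixels), "R" (3x3) and "t" (3): a world point X has camera coordinates R X + t. Camera axes: x right, y down, z forward; pixel columns grow to the right and rows downward; lengths in m; the calibration is good to about 2 mm. A picture is of the moment at which its call begins. There is no depth.
- hand_in(): hands the job in; it is judged then, once.
The state is a dict: "time": time; "q": joint angles; "joint_velocities": joint speeds; "joint_torque": joint torques, N m; "position": TCP position; "tool_rot": TCP orientation; "ft_force": force on the tool from outside, world axes, zero at the start; "moment": the same for the moment, N m; "grip_width": finger opening in m; "grip_force": force on a finger pad.
Only numpy, scipy, OpenCV 4.12 (cv2) and the standard library are available. Lean on these libraries where they do the work, as an engineer would, in place of code of your own. Each camera call takes 0.05 s, during which the arm holds its last target. There are 200 camera calls.

## Working session

There is one attempt and no reset: what is moved stays moved. The work goes in short steps, Python scripts to look and compute and a shell command to move; the robot and the scene stay as the last step left them, time stands still between calls to the robot, and variables do not carry over. Pictures are saved under pics/ and viewed, at most 10 in all, crops included, and the job is handed in when it is done.

```bash
mkdir -p pics; ls
python3 - <<'E'
from rig import get_obs,camera
import cv2,numpy as np
for n in("top","side"):
    c=camera(n); cv2.imwrite(f"pics/{n}0.png",c["img"][...,::-1]); np.savez(f"{n}0.npz",**c)
    print(n,c["intrinsics"].tolist(),np.round(c["R"],4).tolist(),c["t"], "centre",-c["R"].T@c["t"])
o=get_obs();print(o)
E
```

```text
pics
top [[462.51856783745137, 0.0, 311.75628056429446], [0.0, 462.51856783745137, 246.5177674771038], [0.0, 0.0, 1.0]] [[0.0034, -1.0, -0.0029], [-0.9826, -0.0028, -0.1855], [0.1855, 0.0035, -0.9826]] [0.00440169 0.54307136 1.40409449] centre [2.73139991e-01 1.06154426e-03 1.48047987e+00]
side [[455.4101408621659, 0.0, 314.8365098878317], [0.0, 455.4101408621659, 244.5626553343507], [0.0, 0.0, 1.0]] [[-0.9897, -0.1432, -0.0014], [-0.0778, 0.5454, -0.8345], [0.1202, -0.8258, -0.5509]] [0.50189437 0.2055098  1.3089812 ] centre [0.35532161 1.04077822 0.89335954]
{'time': 0.1, 'q': array([-1.30750384e+00,  5.28369908e-01,  1.43374640e+00, -1.18459558e-05,
        1.18140496e+00, -1.78486489e-01]), 'joint_velocities': array([ 5.31791295e-04, -1.31876542e-03, -3.68777034e-03,  2.07563547e-03,
       -9.08588204e-05, -6.56768810e-04]), 'joint_torque': array([-3.07442751e-04, -4.40984273e+01, -1.77151501e+01,  6.35844539e-02,
        5.33826998e-02, -4.50740629e-05]), 'position': array([ 0.26706886, -0.5643134 ,  0.20378038]), 'tool_rot': array([ 9.75702003e-01,  2.19099682e-01, -4.63496199e-05, -9.63205033e-04]), 'ft_force': array([-0.56051361,  0.24121039, -0.0348719 ]), 'moment': array([-0.00711922,  0.03353936,  0.01649473]), 'grip_force': 0.0, 'grip_width': 0.08712533816918651}
```

View pics/top0.png

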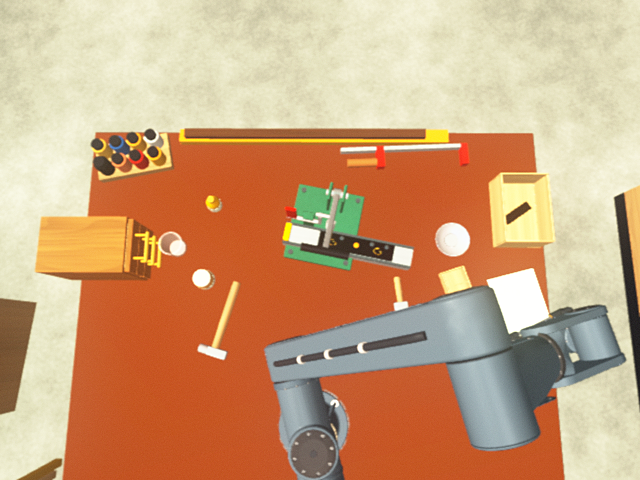

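View pics/side0.png

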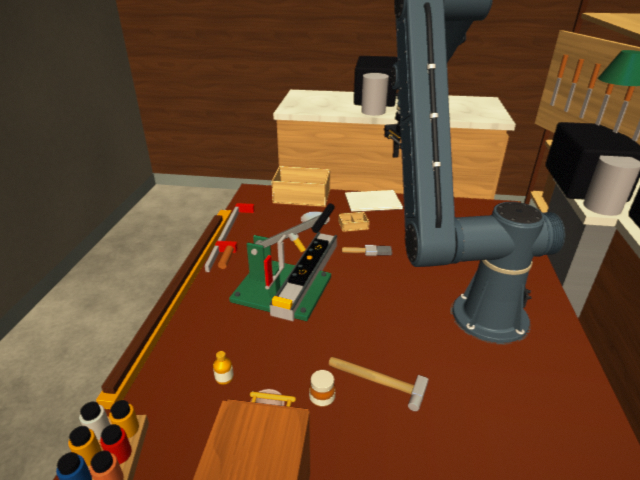

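Top view: the press is at px (285–362, 183–268), the yellow stop at about (289,232), the rail's stud near (356,245) and the red catch at (290,212). In the side view the stop is at (282,303), the red paddle at (268,270) and the handle at (323,217). I'll crop both and measure.

Run:
```python
import cv2,numpy as np
a=cv2.imread("pics/top0.png")[170:285,265:425]; b=cv2.imread("pics/side0.png")[195:325,220:350]
cv2.imwrite("pics/c0.png",cv2.resize(a,None,fx=5,fy=5,interpolation=cv2.INTER_CUBIC))
cv2.imwrite("pics/c1.png",cv2.resize(b,None,fx=4.6,fy=4.6,interpolation=cv2.INTER_CUBIC))
```

```text
(no output)
```

View pics/c0.png

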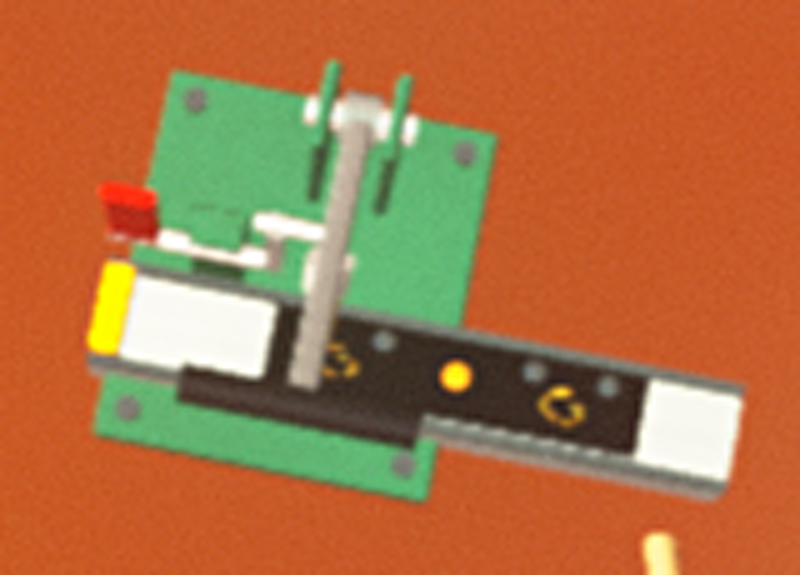

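View pics/c1.png

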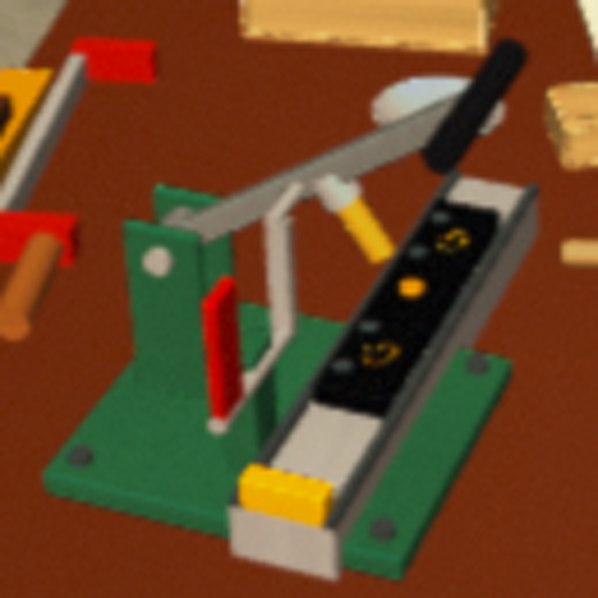

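Crop c0 (÷5, + (265,170)): plate corners near (173,70), (497,135), (427,500) and (95,435); stud (456,376), stop (112,307), rail near end (640,415), handle bar from (180,385) to (420,430). Crop c1 (÷4.6, + (220,195)): stud (412,288), stop top (285,490), paddle top (225,285), handle ends (510,50) and (438,160).

```bash
cat > h.py <<'E'
import cv2,numpy as np
from scipy.spatial.transform import Rotation as Ro
def ray(c,p):
    d=np.linalg.inv(c["intrinsics"])@[p[0],p[1],1]; d=c["R"].T@d
    return -c["R"].T@c["t"], d/np.linalg.norm(d)
def plane(c,p,z):
    o,d=ray(c,p); return o+d*(z-o[2])/d[2]
def tri(c1,p1,c2,p2):
    A=np.zeros((3,3));b=np.zeros(3);R=[ray(c1,p1),ray(c2,p2)]
    for o,d in R: M=np.eye(3)-np.outer(d,d);A+=M;b+=M@o
    X=np.linalg.solve(A,b); return X, max(np.linalg.norm(np.cross(X-o,d)) for o,d in R)
def blob(c,lo,hi,box):
    h=cv2.cvtColor(c["img"],cv2.COLOR_RGB2HSV);m=cv2.inRange(h,np.array(lo),np.array(hi))
    k=np.zeros_like(m);x0,y0,x1,y1=box;k[y0:y1,x0:x1]=m[y0:y1,x0:x1]
    cs,_=cv2.findContours(k,cv2.RETR_EXTERNAL,cv2.CHAIN_APPROX_NONE)
    cm=max(cs,key=cv2.contourArea); z=np.zeros_like(m);cv2.drawContours(z,[cm],-1,255,-1)
    M=cv2.moments(z,True); return np.array([M["m10"]/M["m00"],M["m01"]/M["m00"]]),cm,M["m00"]
E
python3 - <<'E'
from h import *
T=dict(np.load("top0.npz"));S=dict(np.load("side0.npz"))
np.set_printoptions(precision=4,suppress=True)
# plate
c=lambda x,y:np.array([x/5+265,y/5+170]); s=lambda x,y:np.array([x/4.6+220,y/4.6+195])
P=np.array([plane(T,c(*p),.02)[:2] for p in [(173,70),(497,135),(427,500),(95,435)]])
Q=np.array([[175,130],[175,-90],[-75,-90],[-75,130]])/1000
qc=Q.mean(0);pc=P.mean(0);H=(Q-qc).T@(P-pc);yaw=np.arctan2(H[0,1]-H[1,0],H[0,0]+H[1,1])
R=np.array([[np.cos(yaw),-np.sin(yaw)],[np.sin(yaw),np.cos(yaw)]]);o=pc-R@qc
print("yaw",yaw,"o",o,"res mm",1000*(P-(o+(R@Q.T).T)))
def pr(X):return np.r_[R.T@(X[:2]-o),X[2]]*1000
for n,a,b in[("stud",([15,120,150],[35,255,255],(345,235,370,255)),([10,150,130],[30,255,255],(303,250,315,263))),
 ("stop",([22,150,150],[35,255,255],(280,220,295,245)),([15,150,120],[30,255,255],(268,292,296,312)))]:
    A=blob(T,*a);B=blob(S,*b);X,e=tri(T,A[0],S,B[0]);print(n,A[0],A[2],B[0],B[2],X,e,pr(X))
for n,a,b in[("paddletop",c(127,187),s(226,282)),("h+ (438,160)",c(182,385),s(437,160)),("h-",c(418,430),s(511,50)),
 ("plate -75,130",c(95,435),s(402,568)),("plate -75,-90",c(427,500),s(511,365))]:
    X,e=tri(T,a,S,b);print(n,X,e,pr(X))
print("railnear",pr(plane(T,c(640,415),.058)),"far",pr(plane(T,c(272,340),.058)),"stud z=.064",pr(plane(T,c(456,376),.064)))
for p in [(0,121,62),(0,121,40),(0,-270,40),(-120,40,130),(-76,40,271),(40,122,190),(0,0,40)]:
    print(p,o+R@(np.array(p[:2])/1000))
E
```

```text
yaw -0.19726948983638976 o [ 0.5623 -0.045 ] res mm [[-0.7657 -1.1219]
 [-1.6334  1.768 ]
 [ 2.1115  1.5712]
 [ 0.2876 -2.2172]]
stud [355.6333 244.6333] 30.0 [309. 257.] 15.0 [ 0.5459 -0.1308  0.0628] 0.0012262198289130126 [  0.8064 -87.3623  62.7949]
stop [286.8224 231.3084] 107.0 [281.4821 302.1385] 195.0 [0.5904 0.085  0.0531] 0.0009062757190703575 [  2.1042 133.0506  53.0758]
paddletop [0.6254 0.067  0.1954] 0.00445713013932754 [ 39.9225 122.2221 195.4352]
h+ (438,160) [0.5012 0.033  0.2675] 0.00039163597096524206 [-75.2026  64.5307 267.4731]
h- [ 0.4746 -0.0922  0.2735] 0.001122165863858247 [-76.68   -63.4387 273.5252]
plate -75,130 [0.5153 0.0955 0.0107] 0.0007402601469664567 [-73.628  128.6039  10.7144]
plate -75,-90 [ 0.473  -0.1177  0.0114] 0.0013744669830646086 [-73.3145 -88.7465  11.4265]
railnear [   0.0515 -206.43     58.    ] far [ 1.2733 27.9938 58.    ] stud z=.064 [  0.3601 -89.1017  64.    ]
(0, 121, 62) [0.586  0.0736]
(0, 121, 40) [0.586  0.0736]
(0, -270, 40) [ 0.5093 -0.3098]
(-120, 40, 130) [0.4524 0.0177]
(-76, 40, 271) [0.4956 0.0091]
(40, 122, 190) [0.6254 0.0668]
(0, 0, 40) [ 0.5623 -0.045 ]
```

Measurements fit well, with residuals of about 2 mm: yaw -0.197, origin (0.562,-0.045), rail drawn back by about 88 mm. I'll start by turning the tool so tool x is along press +y and tool y along press +x, with the fingers shut.

```bash
cat > st.py <<'E'
from h import *
from rig import get_obs
import sys
Y=-0.1973;O=np.array([.5623,-.045,0]);RP=Ro.from_euler("z",Y)
ob=get_obs();np.set_printoptions(precision=1,suppress=True)
p=RP.inv().apply(ob["position"]-O)*1000
D=Ro.from_matrix(np.array([[0,1,0],[1,0,0],[0,0,-1]]).T) # tool x=press y, y=press x, z=-z
r=RP.inv()*Ro.from_quat(ob["tool_rot"])
print("t",round(ob["time"],2),"press",p,"rot off nominal (tool deg)",np.degrees((D.inv()*r).as_rotvec()),"F press",RP.inv().apply(ob["ft_force"]),"w",round(ob["grip_width"]*1e3,1),"gf",ob["grip_force"])
print("q",np.round(ob["q"],2),"tau",ob["joint_torque"])
if len(sys.argv)>1:
    g=np.array([float(v) for v in sys.argv[1:4]]); print("tool shift mm",r.inv().apply(g-p))
E
python3 -m pendant '[[[0,0,-0.01,0,0,-10.66,0],[0,0,-0.01,0,0,-10.66,0],[0,0,-0.01,0,0,-10.66,0],[0,0,0,0,0,-10.66,0],[0,0,0,0,0,-10.66,0]]]' 20; python3 st.py 0 -250 200
```

```text
time: 0.72
position: [0.2672, -0.5646, 0.2343]
tool_rot: [0.772, 0.636, 0.0, -0.0]
ft_force: [1.0, 0.1, 0.8]
grip_width: 0.0453
grip_force: 0.0
t 0.72 press [-187.6 -567.3  234.3] rot off nominal (tool deg) [ 0.   0.  -0.3] F press [0.9 0.3 0.8] w 45.3 gf 0.0
q [-1.3  0.5  1.4  0.   1.2 -1.1] tau [ -0.  -43.7 -18.7   0.    0.1   1. ]
tool shift mm [316.4 189.1  34.5]
```

```bash
python3 -m pendant '[[[0.05,0.03,0,0,0,0,0],[0.05,0.03,0,0,0,0,0],[0.05,0.03,0,0,0,0,0],[0.05,0.03,0,0,0,0,0],[0.05,0.03,0,0,0,0,0]]]'; python3 -m pendant '[[[0.03,0.02,0,0,5,0,0],[0.02,0.018,0,0,5,0,0],[0,0,0,0,5,0,0],[0,0,0,0,5,0,0],[0,0,0,0,5,0,0]]]';  python3 st.py 0 -245 58
```

```text
time: 1.35
position: [0.4645, -0.3478, 0.2343]
tool_rot: [0.774, 0.633, 0.0, -0.0]
ft_force: [0.7, 0.1, 0.3]
grip_width: 0.0015
grip_force: 0.0
time: 1.98
position: [0.5107, -0.3078, 0.2361]
tool_rot: [0.755, 0.618, 0.169, -0.138]
ft_force: [0.6, -1.0, -0.1]
grip_width: 0.0003
grip_force: 0.0
t 1.98 press [   0.9 -267.8  236.1] rot off nominal (tool deg) [ 0.  25.2  0.1] F press [ 0.8 -0.8 -0.1] w 0.3 gf 0.0
q [-0.9  0.6  1.4  0.3  1.5 -0.8] tau [  0.9 -46.6 -17.    0.8   0.8   0.2]
tool shift mm [-55.1  -0.9 170.9]
```

```bash
python3 -m pendant '[[[-0.014,0,0.045,0,0,0,0],[-0.014,0,0.045,0,0,0,0],[-0.014,0,0.042,0,0,0,0],[-0.013,0,0.038,0,0,0,0],[0,0,0,0,0,0,0]]]';  python3 st.py 0 -133 58
python3 - <<'E'
from rig import camera
import cv2
c=camera("side");cv2.imwrite("pics/s1.png",c["img"][100:340,200:520,::-1])
E
```

```text
time: 2.6
position: [0.5131, -0.284, 0.0562]
tool_rot: [0.755, 0.618, 0.167, -0.141]
ft_force: [0.5, -0.9, 0.7]
grip_width: 0.0002
grip_force: 0.0
t 2.6 press [  -1.4 -244.    56.2] rot off nominal (tool deg) [ 0.4 25.3  0.1] F press [ 0.6 -0.8  0.7] w 0.2 gf 0.0
q [-0.9  0.8  1.5  0.4  1.2 -0.9] tau [ -0.1 -46.5 -10.9   0.9   1.   -0. ]
tool shift mm [101.1   1.3  45.8]
```

View pics/s1.png

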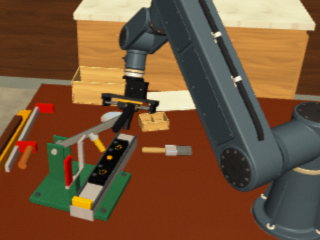

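The gripper is behind the rail's near end (about (130,115) in this crop) and clear of the handle. Pushing along press +y.

```bash
python3 -m pendant '[[[0.0145,0,0.0066,0,0,0,0],[0.0145,0,0.0066,0,0,0,0],[0.0145,0,0.0066,0,0,0,0],[0.0145,0,0.0066,0,0,0,0],[0.0145,0,0.0066,0,0,0,0]]]';  python3 st.py 0 -133 57; python3 -m pendant '[[[0.007,0,0.003,0,0,0,0],[0.006,0,0.0028,0,0,0,0],[0.005,0,0.0023,0,0,0,0],[0.004,0,0.0018,0,0,0,0],[0,0,0,0,0,0,0]]]';  python3 st.py 0 -133 57
```

```text
time: 3.28
position: [0.5311, -0.2071, 0.0601]
tool_rot: [0.755, 0.619, 0.167, -0.137]
ft_force: [-1.0, 0.2, 0.1]
grip_width: 0.0005
grip_force: 0.0
t 3.27 press [   1.2 -165.1   60.1] rot off nominal (tool deg) [-0.  25.   0.1] F press [-1.   0.   0.1] w 0.5 gf 0.0
q [-0.8  0.7  1.6  0.4  1.1 -0.8] tau [ -0.8 -45.5 -10.5   0.9   1.3  -0. ]
tool shift mm [27.8 -1.2 16.3]
time: 3.9
position: [0.5356, -0.1846, 0.0601]
tool_rot: [0.755, 0.618, 0.167, -0.137]
ft_force: [-0.6, -0.5, -0.0]
grip_width: 0.0005
grip_force: 0.0
t 3.9 press [   1.2 -142.2   60.1] rot off nominal (tool deg) [-0.  25.   0.1] F press [-0.5 -0.6 -0. ] w 0.5 gf 0.0
q [-0.8  0.7  1.6  0.4  1.1 -0.8] tau [  0.2 -45.1 -10.    1.    1.2   0. ]
tool shift mm [ 7.  -1.2  6.7]
```

```bash
python3 -m pendant '[[[0.002,0,0.002,0,0,0,0],[0.002,0,0.0015,0,0,0,0],[0.002,0,0.001,0,0,0,0],[0.002,0,0.001,0,0,0,0],[0,0,0,0,0,0,0]]]';  python3 st.py 0 -133 57
python3 - <<'E'
from h import *
from rig import camera
Y=-0.1973;O=np.array([.5623,-.045,0]);RP=Ro.from_euler("z",Y)
S=camera("side");T=camera("top")
B=blob(S,[10,150,130],[30,255,255],(285,255,312,300))
print("stud side",B[0],B[2],RP.inv().apply(plane(S,B[0],.063)-O)*1e3)
cv2.imwrite("pics/s2.png",cv2.resize(np.hstack([S["img"][195:325,220:350],T["img"][170:300,285:425]]),None,fx=2.9,fy=2.9,interpolation=cv2.INTER_CUBIC)[...,::-1])
E
```

```text
time: 4.53
position: [0.5375, -0.1752, 0.0585]
tool_rot: [0.755, 0.619, 0.167, -0.137]
ft_force: [-0.3, -0.1, 1.6]
grip_width: 0.0006
grip_force: 0.0
t 4.53 press [   1.2 -132.5   58.5] rot off nominal (tool deg) [-0.  25.   0.1] F press [-0.3 -0.1  1.6] w 0.6 gf 0.0
q [-0.7  0.7  1.6  0.4  1.1 -0.8] tau [  0.1 -44.9  -9.9   1.    1.2   0. ]
tool shift mm [-1.1 -1.2  1.2]
stud side [309. 257.] 15.0 [ -0.61989754 -87.07725758  63.        ]
```

View pics/s2.png

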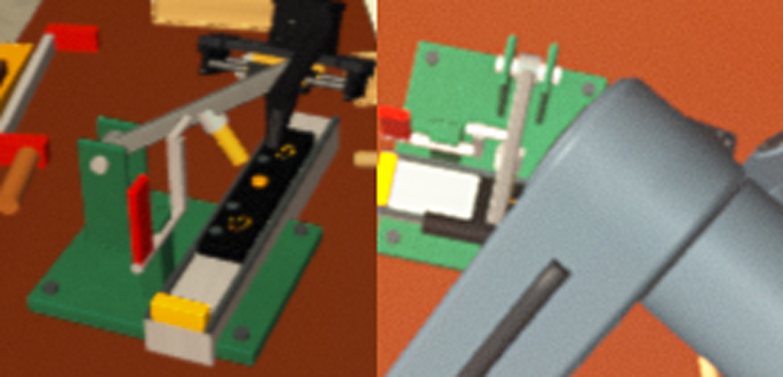

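The picture shows the stud still at (309,257), so the rail hasn't moved. I'll check where the finger tip really is against its expected projection.

Run:
```python
from h import *
from rig import camera
Y=-0.1973;O=np.array([.5623,-.045,0]);RP=Ro.from_euler("z",Y)
S=camera("side")
def pj(p):
    X=S["R"]@(RP.apply(np.array(p)/1e3)+O)+S["t"];u=S["intrinsics"]@X;return u[:2]/u[2]
for p in [(0,-132,58),(0,-119,52),(0,-128,48),(0,-208,58),(0,-88,64),(25,-208,58),(-25,-208,58)]:print(p,pj(p), (pj(p)-[220,195])*2.9)
cv2.imwrite("pics/s3.png",cv2.resize(S["img"][195:295,280:350],None,fx=6,fy=6,interpolation=cv2.INTER_CUBIC)[...,::-1])
```

```text
(0, -132, 58) [313.5785093  250.76857874] [271.37767698 161.72887834]
(0, -119, 52) [312.23619696 254.42017179] [267.4849712  172.31849819]
(0, -128, 48) [313.17523995 253.94909987] [270.20819587 170.95238962]
(0, -208, 58) [321.117031   238.89099413] [293.23938989 127.28388298]
(0, -88, 64) [308.91426937 256.54793215] [257.85138118 178.48900323]
(25, -208, 58) [314.17669651 237.57306654] [273.11241988 123.46189296]
(-25, -208, 58) [328.12047858 240.22090652] [313.54938788 131.14062892]
```

View pics/s3.png

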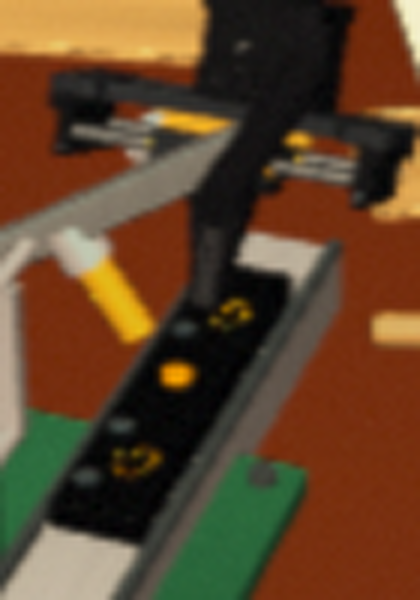

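Run:
```python
from h import *
from rig import camera
S0=dict(np.load("side0.npz"));S=camera("side")
a=S["img"][226:262,300:332].max(2).astype(int);b=S0["img"][226:262,300:332].max(2).astype(int)
print("cols 300..331")
for i in range(len(a)):print(226+i," ".join(f"{v:3d}" for v in a[i]), "|"," ".join('#' if abs(x-y)>12 else '.' for x,y in zip(a[i],b[i])))
```

```text
cols 300..331
226 134 134 133 130 128 126 128 128 131 127 122 116  78  36  21  20  20  21  20  19  18  13  14  24  23  23  48  95 116 118 118 116 | . . . . . . . . . . . . . . . . . . . . . # # # # # # # . . . .
227 132 131 129 127 125 124 128 126 129 122  94  59  35  21  18  17  19  21  18  15  14  12  20  54  64  67  93 113 119 116 118 118 | . . . . . . . . . . . . . . . . . . . . . # # # # # # . . . . .
228 132 129 127 129 126 127 125 120 110 110  96  53  22  20  21  19  21  21  19  16  14  15  37  90 109 111 115 116 118 119 118 119 | . . . . . . . . . . . # . . . . . . . . # # # # . . . . . . . .
229 131 128 126 124 124 116 106 110 116 116 111  69  27  19  22  20  18  18  19  16  13  18  64 104 115 116 117 117 117 119 116 117 | . . . . . . . . . . . # # . . . . . . . # # # . . . . . . . . .
230 127 126 121 111 100 109 113 114 118 116 113  71  30  19  19  21  21  18  20  18  12  22  73 105 118 119 118 117 117 117 118 117 | . . . . . . . . . . . # # . . . . . . # # # # . . . . . . . . .
231 122 108 100 106 113 115 117 119 117 117 114  71  29  19  20  20  17  19  19  21  15  38  91 
[... 5341 characters left out ...]
  60  66  86  95  96  97  99 109 118 120 | . . . . . . . . . . . . . . . . . . . . . . . . . . . . . . . .
259  52  26  10   8   9  11  18  66 102 120 100  53  19  10   9   6  10   7  13  38  59  65  59  81  95  97  97  97 103 112 119 121 | . . . . . . . . . . . . . . . . . . . . . . . . . . . . . . . .
260  33  11   6   8  11   8  11  14  20  27  24  14   3   8   6  10  10   3  19  52  64  60  70  89  96  95  98  98 109 118 121 119 | . . . . . . . . . . . . . . . . . . . . . . . . . . . . . . . .
261  20   9   5   8   7  10  11  11  11   5   9   6   8  10   6   9   1  14  39  59  60  57  81  95  98  96  99 105 115 120 119 121 | . . . . . . . . . . . . . . . . . . . . . . . . . . . . . . . .
```

Run:
```python
from h import *
from rig import get_obs
S=dict(np.load("side0.npz"))
def pj(X):
    u=S["intrinsics"]@(S["R"]@np.array(X)+S["t"]);return u[:2]/u[2]
R0=Ro.from_quat([.975702,.2191,0,-.00096])
for z in(0,.011):
  for y in(-.0435,.0435,-.0585,.0585):print("start",z,y,pj(np.array([.26707,-.5643,.2038])+R0.apply([0,y,z])))
ob=get_obs();print("now TCP",pj(ob["position"]), "tip", pj(ob["position"]+Ro.from_quat(ob["tool_rot"]).apply([0,0,.011])),"bodyfront",pj(ob["position"]+Ro.from_quat(ob["tool_rot"]).apply([0,0,-.059])),ob["position"],ob["time"])
g=S["img"][120:175,380:410].max(2)
for i in range(0,55,2):print(120+i," ".join(f"{v:3d}" for v in g[i]))
```

```text
start 0 -0.0435 [405.60658497 170.41128774]
start 0 0.0435 [395.2304816  161.37067623]
start 0 -0.0585 [407.48403187 172.04709142]
start 0 0.0585 [393.52521342 159.88489042]
start 0.011 -0.0435 [405.28188609 173.19260782]
start 0.011 0.0435 [394.95491247 164.07208072]
start 0.011 -0.0585 [407.15012184 174.84258733]
start 0.011 0.0585 [393.25743046 162.57290668]
now TCP [313.28949948 250.42251147] tip [312.817484   253.70008544] bodyfront [315.84131068 232.70328362] [ 0.53753181 -0.17549336  0.05854975] 4.725
120 227 227 227 228 229 230 230 231 231 230 230 231 231 231 227 219 169  88  27  13  32  33  28  29  34  39  40  40  38  38
122 228 227 228 229 230 230 230 231 231 231 230 230 231 231 229 229 223 155  59  18  32  37  41  42  40  40  38  35  38  53
124 210 212 213 213 210 194 164 150 147 133 122 110 103  98  89  79  67  40  22  25  40  42  40  40  36  35  35  34  44  66
126 196 194 196 191 121  47  34  38  36  35  35  35  35  35  32  29  21  10  12  16  30  35  36  34  35  35  34  34  33  42
128 192 193 190 149  77  26  27  33  33  31  26  27  33  34  32  27  15  11  12  11  28  3
[... 2185 characters left out ...]
 190 190 192 190 191 191 191 190 189 189 189 177 110  42  35  33  36  35  36  34
166 186 186 188 189 188 190 188 188 188 188 186 186 188 184 184 184 184 183 183 184 185 178 116  45  35  33  35  32  35  37
168 189 188 188 188 188 187 187 187 187 188 187 187 185 187 184 184 183 184 185 185 185 178 117  46  37  35  35  35  35  32
170 181 182 181 181 185 183 185 185 184 187 187 189 189 190 188 190 189 190 189 187 187 182 125  53  34  34  35  35  35  34
172 184 183 183 183 183 181 183 182 184 185 184 184 185 186 186 186 188 188 188 186 186 182 125  56  37  33  37  35  33  33
174 180 180 179 178 180 180 181 181 183 183 183 184 184 184 183 184 185 184 187 188 187 182 128  59  36  33  35  34  36  34
```

The finger tips appear about 26 mm further back along the tool than reported, both in the start picture (row 157 seen, 163.5 predicted) and now (row 246 seen, 253.7 predicted). They passed over the rail without touching it. I'll back off and go in about 25 mm lower.

```bash
python3 -m pendant '[[[-0.022,0,-0.01,0,0,0,0],[-0.022,0,-0.01,0,0,0,0],[-0.022,0,-0.01,0,0,0,0],[-0.022,0,-0.01,0,0,0,0],[-0.02,0,-0.01,0,0,0,0]]]';  python3 -m pendant '[[[0,0,0,0,0,0,0],[-0.004,-0.001,0.006,0,0,0,0],[-0.003,0,0.006,0,0,0,0],[-0.003,0,0.006,0,0,0,0],[0,0,0,0,0,0,0]]]'; python3 st.py 0 -235 34
python3 - <<'E'
from h import *
from rig import camera
S=camera("side");S0=dict(np.load("side0.npz"))
d=(np.abs(S["img"].astype(int)-S0["img"]).max(2)>14)[225:250,308:336]
for i,r in enumerate(d):print(225+i,"".join("#" if v else "." for v in r))
E
```

```text
time: 5.35
position: [0.5134, -0.2942, 0.0581]
tool_rot: [0.756, 0.618, 0.168, -0.137]
ft_force: [-0.7, -0.0, 0.3]
grip_width: 0.0006
grip_force: 0.0
time: 5.98
position: [0.5124, -0.2923, 0.0369]
tool_rot: [0.755, 0.619, 0.167, -0.138]
ft_force: [0.4, -0.9, -0.6]
grip_width: 0.0004
grip_force: 0.0
t 5.97 press [  -0.4 -252.2   36.9] rot off nominal (tool deg) [ 0.1 25.1  0.1] F press [ 0.6 -0.8 -0.6] w 0.4 gf 0.0
q [-0.9  0.8  1.5  0.4  1.1 -0.9] tau [ -0.  -48.3 -10.6   0.9   1.2   0. ]
tool shift mm [14.4  0.4  9.9]
225 ...............#########....
226 ...............#########....
227 ...............########.....
228 ...............########.....
229 ...............########.....
230 ...............########.....
231 ...............########.....
232 ...............########.....
233 .................#####......
234 ............................
235 ............................
236 ............................
237 ............................
238 ............................
239 ............................
240 ............................
241 ............................
242 ............................
243 ............................
244 ............................
245 ............................
246 ............................
247 ............................
248 ............................
249 ............................
```

```bash
python3 -m pendant '[[[0.018,0,0.0088,0,0,0,0],[0.018,0,0.0084,0,0,0,0],[0.018,0,0.0084,0,0,0,0],[0.017,0,0.008,0,0,0,0],[0.015,0,0.007,0,0,0,0]]]';  python3 st.py 0 -132 35
cat > look.py <<'E'
from h import *
from rig import camera
Y=-0.1973;O=np.array([.5623,-.045,0]);RP=Ro.from_euler("z",Y)
S=camera("side")
B=blob(S,[10,150,130],[30,255,255],(270,255,312,292))
print("stud side",B[0],B[2],RP.inv().apply(plane(S,B[0],.063)-O)*1e3)
E
python3 look.py
```

```text
time: 6.65
position: [0.5319, -0.1988, 0.0375]
tool_rot: [0.755, 0.619, 0.167, -0.137]
ft_force: [-0.6, -1.9, 2.0]
grip_width: 0.0006
grip_force: 1.9
t 6.65 press [   0.4 -156.8   37.5] rot off nominal (tool deg) [-0. 25.  0.] F press [-0.2 -2.   2. ] w 0.6 gf 1.9239382956737927
q [-0.8  0.8  1.6  0.4  1.  -0.8] tau [  0.6 -44.4  -8.4   1.1   1.6  -0. ]
tool shift mm [21.4 -0.4 12.8]
stud side [303.11764706 266.41176471] 17.0 [ -0.93962115 -33.52029878  63.        ]
```

The rail is sliding now, with the stud at press y -33.5.

```bash
python3 -m pendant '[[[0.007,0,0.004,0,0,0,0],[0.006,0,0.003,0,0,0,0],[0.006,0,0.003,0,0,0,0],[0.004,0,0.002,0,0,0,0],[0.003,0,0.0014,0,0,0,0]]]';  python3 st.py; python3 -m pendant '[[[0.002,0,0.001,0,0,0,0],[0.002,0,0.001,0,0,0,0],[0.002,0,0.001,0,0,0,0],[0.002,0,0.001,0,0,0,0],[0,0,0,0,0,0,0]]]';  python3 st.py;python3 look.py
```

```text
time: 7.32
position: [0.5386, -0.1735, 0.037]
tool_rot: [0.756, 0.618, 0.168, -0.135]
ft_force: [-1.2, -5.5, 7.1]
grip_width: 0.0002
grip_force: 4.1
t 7.33 press [   2.  -130.7   37. ] rot off nominal (tool deg) [-0.2 24.8  0.1] F press [-0.1 -5.6  7.1] w 0.2 gf 4.140668155523599
q [-0.7  0.8  1.6  0.5  1.  -0.8] tau [  2.8 -41.2  -6.8   1.2   1.5   0. ]
time: 7.95
position: [0.5404, -0.1649, 0.0369]
tool_rot: [0.756, 0.618, 0.168, -0.135]
ft_force: [-1.6, -4.3, 7.8]
grip_width: 0.0005
grip_force: 4.4
t 7.95 press [   2.  -121.8   36.9] rot off nominal (tool deg) [-0.2 24.8  0.1] F press [-0.7 -4.6  7.8] w 0.5 gf 4.392205583135365
q [-0.7  0.8  1.6  0.5  1.  -0.8] tau [  2.8 -40.8  -6.7   1.1   1.3   0. ]
stud side [298.88235294 272.58823529] 17.0 [-0.06878141  0.33886465 63.        ]
```

```bash
python3 -m pendant '[[[0.001,0,0.0003,0,0,0,0],[0.001,0,0.0003,0,0,0,0],[0.001,0,0.0003,0,0,0,0],[0,0,0,0,0,0,0],[0,0,0,0,0,0,0]]]';  python3 st.py;python3 look.py
```

```text
time: 8.62
position: [0.5409, -0.1626, 0.037]
tool_rot: [0.756, 0.619, 0.167, -0.134]
ft_force: [-1.8, -6.0, 6.1]
grip_width: 0.0004
grip_force: 4.6
t 8.62 press [   2.  -119.5   37. ] rot off nominal (tool deg) [-0.3 24.8  0.1] F press [-0.6 -6.2  6.1] w 0.4 gf 4.619102293436299
q [-0.7  0.8  1.6  0.5  1.  -0.8] tau [  3.7 -41.2  -6.6   1.5   1.7   0. ]
stud side [298.27777778 273.38888889] 18.0 [ 0.19995711  4.69099584 63.        ]
```

```bash
python3 -m pendant '[[[0.001,0,0.0003,0,0,0,0],[0.001,0,0.0003,0,0,0,0],[0.001,0,0.0003,0,0,0,0],[0,0,0,0,0,0,0],[0,0,0,0,0,0,0]]]';  python3 st.py;python3 look.py
python3 - <<'E'
from h import *
from rig import camera
S=camera("side");g=cv2.cvtColor(S["img"],cv2.COLOR_RGB2GRAY)
for y in range(280,304,2):print(y,g[y,272:304])
E
```

```text
time: 9.3
position: [0.5411, -0.1624, 0.037]
tool_rot: [0.756, 0.619, 0.166, -0.132]
ft_force: [-5.2, -12.0, 6.8]
grip_width: 0.0003
grip_force: 7.1
t 9.3 press [   2.2 -119.3   37. ] rot off nominal (tool deg) [-0.3 24.5  0. ] F press [ -2.8 -12.8   6.8] w 0.3 gf 7.131078213569708
q [-0.7  0.8  1.6  0.5  1.  -0.8] tau [  7.5 -40.7  -5.8   3.    2.4   0.1]
stud side [298.27777778 273.38888889] 18.0 [ 0.19995711  4.69099584 63.        ]
280 [ 70 119 109  63  43  40  39  50  75  82  85  83  81  70  43  22  13   8
   5   7   8  10   6   6   6   9   7   7   3   4   2  11]
282 [96 88 73 54 43 39 41 49 72 83 83 79 66 40 36 53 64 63 43 19 10  7  6  7
  7  7  9  7  7  9  8  5]
284 [82 78 73 56 45 41 36 42 70 84 76 59 30 14 13 29 32 28 17  7  8  4  6  6
  4  4  8  7  8  5  9 35]
286 [75 73 76 62 46 41 37 42 66 68 47 21 10  8  9  9  7  9 12 24 29 27 15  8
  7  3  6 11  7  4 23 54]
288 [76 76 76 66 51 43 40 47 55 42 17  9  7  8 18 60 45 30 78 68 41 41 54 38
 13  8  4  6 13 45 61 63]
290 [ 77  78  76  70  53  45  55  53  32  18  21  20  14   7  24  78  65  28
  20  25  46 109  81  26   7   9   9  17  50  67  65  54]
292 [75 77 78 74 59 57 49 31 49 64 69 69 51 24  6 15 39 35 30 33 36 22 12 11
  6  6 16 40 60 63 55 63]
294 [75 76 75 72 64 42 16  9 11 17 18 19 10  6  9  3  9  3  9  7  5  7  6  5
  5 16 51 62 64 54 71 84]
296 [ 76 103 157 163 139 100  68  60  48  30  13   8   7   9   8  10   7  11
   5  10   9   9   3   4  20  52  63  59  55  71  82  87]
298 [134 175 187 185 186 186 184 185 181 176 174 179 156 108  71  61  49  36
  25  10   7   4   7  29  54  62  57  59  74  84  86  82]
300 [158 178 179 185 191 191 188 187 187 187 184 184 183 184 182 183 181 177
 177 177 118  34  35  58  64  54  64  80  87  84  81  76]
302 [152 174 176 176 177 175 176 178 180 179 179 183 188 190 187 184 186 186
 180 140  72  44  59  63  55  63  80  87  85  81  80  79]
```

Force rose to 12.8 N with no further motion, so the rail is home. Backing off and lifting clear.

```bash
python3 -m pendant '[[[-0.018,0,-0.0086,0,0,0,0],[-0.018,0,-0.02,0,0,0,0],[0,0,-0.05,0,0,0,0],[0,0,-0.06,0,0,0,0],[0,0,-0.06,0,0,0,0]]]';  python3 st.py; python3 look.py; python3 -m pendant '[[[0,0,-0.06,0,-10,0,0],[0,0,-0.06,0,-10,0,0],[0,0,0,0,-10,0,0],[0,0,0,0,-10,0,0],[0,0,0,0,0,0,0]]]';  python3 st.py -10 125 320
```

```text
time: 10.02
position: [0.5164, -0.2713, 0.2024]
tool_rot: [0.756, 0.618, 0.168, -0.138]
ft_force: [0.5, -0.8, 0.3]
grip_width: 0.0002
grip_force: 0.0
t 10.03 press [  -0.6 -230.9  202.4] rot off nominal (tool deg) [ 0.1 25.1  0.1] F press [ 0.7 -0.6  0.3] w 0.2 gf 0.0
q [-0.9  0.6  1.4  0.3  1.4 -0.8] tau [  1.3 -43.9 -14.1   1.1   0.7  -0.1]
stud side [298.27777778 273.38888889] 18.0 [ 0.19995711  4.69099584 63.        ]
time: 10.7
position: [0.5089, -0.3073, 0.3127]
tool_rot: [0.766, 0.63, -0.101, 0.081]
ft_force: [1.3, -1.0, -0.3]
grip_width: 0.0006
grip_force: 0.0
t 10.7 press [  -0.9 -267.7  312.7] rot off nominal (tool deg) [  0.2 -14.8  -0.2] F press [ 1.5 -0.8 -0.3] w 0.6 gf 0.0
q [-0.6  0.4  1.4 -0.2  1.2 -0.3] tau [  1.1 -39.3 -19.9  -0.9  -0.3   0.2]
tool shift mm [ 377.8   -7.9 -107.6]
```

```bash
python3 -m pendant '[[[0.052,-0.002,-0.016,0,0,0,0],[0.054,-0.002,-0.0155,0,0,0,0],[0.054,-0.002,-0.0155,0,0,0,0],[0.054,-0.002,-0.0155,0,0,0,0],[0.054,0,-0.0155,0,0,0,0]]]'; python3 -m pendant '[[[0.054,0,-0.015,0,0,0,0],[0.05,0,-0.012,0,0,0,0],[0,0,0,0,0,0,0],[0,0,0,0,0,0,0],[0,0,0,0,0,0,0]]]'; python3 st.py -5 123 157; python3 look.py
```

```text
time: 11.32
position: [0.5567, -0.0352, 0.3192]
tool_rot: [0.768, 0.627, -0.101, 0.081]
ft_force: [0.6, -0.1, 0.2]
grip_width: 0.0006
grip_force: 0.0
time: 11.95
position: [0.5776, 0.0677, 0.3188]
tool_rot: [0.768, 0.627, -0.101, 0.082]
ft_force: [0.3, -0.8, -1.3]
grip_width: 0.0004
grip_force: 0.0
t 11.95 press [ -7.1 113.5 318.8] rot off nominal (tool deg) [  0.1 -15.    0.2] F press [ 0.5 -0.7 -1.3] w 0.4 gf 0.0
q [ 0.1  0.4  1.3 -0.2  1.5  0.3] tau [  0.4 -41.  -20.1  -0.8   0.3  -0. ]
tool shift mm [ 51.    2.3 153.8]
stud side [298.27777778 273.38888889] 18.0 [ 0.19995711  4.69099584 63.        ]
```

```bash
python3 -m pendant '[[[0.015,0,0.04,0,0,0,0],[0.015,0,0.05,0,0,0,0],[0.012,0,0.045,0,0,0,0],[0.003,0,0.018,0,0,0,0],[0,0,0,0,0,0,0]]]'; python3 st.py 110 123 120
python3 - <<'E'
from rig import camera
import cv2
c=camera("side");cv2.imwrite("pics/s4.png",cv2.resize(c["img"][170:310,210:350,::-1],None,fx=4,fy=4))
E
```

```text
time: 12.62
position: [0.5772, 0.0721, 0.1581]
tool_rot: [0.768, 0.627, -0.103, 0.081]
ft_force: [-0.0, 0.3, 1.2]
grip_width: -0.0001
grip_force: 0.0
t 12.62 press [ -8.4 117.7 158.1] rot off nominal (tool deg) [  0.3 -15.1   0.2] F press [-0.1  0.3  1.2] w -0.1 gf 0.0
q [ 0.1  0.6  1.5 -0.3  1.1  0.4] tau [  0.  -42.9 -14.8  -0.7   0.3   0. ]
tool shift mm [ 15.3 118.5  34.8]
```

View pics/s4.png

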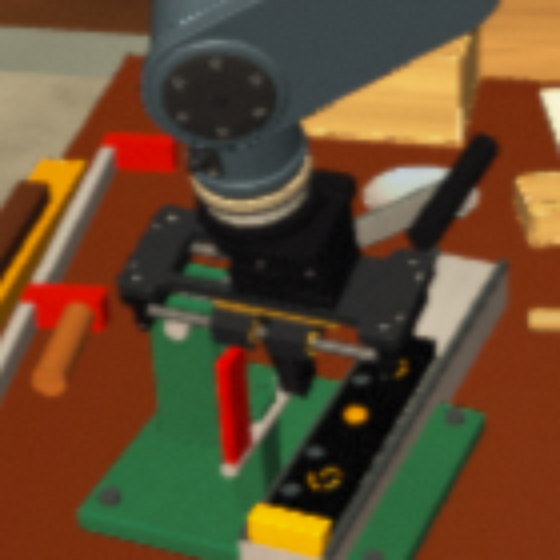

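The finger (crop (293,390)) stands in front of the red paddle (crop (233,350)–(233,460)), and the rail touches the stop. Pushing the catch to the rear along its arc.

```bash
python3 -m pendant '[[[0,0.016,0,0,0,0,0],[0,0.016,0,0,0,0,0],[0,0.014,0.003,0,0,0,0],[0.001,0.012,0.003,0,0,0,0],[0.002,0.01,0.004,0,0,0,0]]]'; python3 st.py; python3 -m pendant '[[[0.002,0.008,0.007,0,0,0,0],[0.002,0.007,0.008,0,0,0,0],[0.002,0.006,0.008,0,0,0,0],[0.001,0.004,0.005,0,0,0,0],[0,0.001,0,0,0,0,0]]]'; python3 st.py
```

```text
time: 13.3
position: [0.6459, 0.0599, 0.1494]
tool_rot: [0.767, 0.628, -0.101, 0.083]
ft_force: [-0.7, -0.4, 1.9]
grip_width: 0.0004
grip_force: 0.6
t 13.3 press [ 61.4 119.2 149.4] rot off nominal (tool deg) [ -0.  -15.    0.1] F press [-0.6 -0.5  1.9] w 0.4 gf 0.6274216159363277
q [ 0.1  0.7  1.4 -0.3  1.2  0.4] tau [  0.1 -49.1 -16.6  -0.6  -0.    0. ]
time: 13.92
position: [0.6702, 0.0546, 0.1193]
tool_rot: [0.767, 0.628, -0.102, 0.082]
ft_force: [0.2, 0.1, 0.2]
grip_width: 0.0002
grip_force: 0.0
t 13.93 press [ 86.2 118.9 119.3] rot off nominal (tool deg) [  0.1 -15.    0.1] F press [0.2 0.1 0.2] w 0.2 gf 0.0051759343205048935
q [ 0.   0.7  1.3 -0.3  1.2  0.3] tau [ -0.1 -51.1 -16.4  -0.7   0.3  -0. ]
```

```bash
python3 -m pendant '[[[0,0.003,0,0,0,0,0],[0,0.003,0,0,0,0,0],[0,0.003,0.001,0,0,0,0],[0,0.002,0.001,0,0,0,0],[0,0,0,0,0,0,0]]]'; python3 st.py
python3 - <<'E'
from h import *
from rig import camera
Y=-0.1973;O=np.array([.5623,-.045,0]);RP=Ro.from_euler("z",Y)
S=camera("side")
h=cv2.cvtColor(S["img"],cv2.COLOR_RGB2HSV);m=(((h[...,0]<5)|(h[...,0]>175))&(h[...,1]>200)&(h[...,2]>90))
m[:, :245]=0;m[:240]=0;m[:,300:]=0;m[310:]=0
ys,xs=np.nonzero(m);print(len(xs),xs.min(),xs.max(),ys.min(),ys.max())
def pj(p):
    X=S["R"]@(RP.apply(np.array(p)/1e3)+O)+S["t"];u=S["intrinsics"]@X;return u[:2]/u[2]
for th in(.3,.6,.75,.9,1.05,1.2):
    print(th,pj([40+90*np.sin(th),138,100+90*np.cos(th)]),pj([40+90*np.sin(th),106,100+90*np.cos(th)]))
cv2.imwrite("pics/s5.png",cv2.resize(S["img"][170:310,210:350,::-1],None,fx=4,fy=4))
E
```

```text
time: 14.55
position: [0.6815, 0.0519, 0.1183]
tool_rot: [0.767, 0.628, -0.101, 0.083]
ft_force: [0.1, 0.1, 1.0]
grip_width: 0.0005
grip_force: 0.2
t 14.55 press [ 97.9 118.4 118.3] rot off nominal (tool deg) [ -0.  -15.    0.1] F press [0.1 0.1 1. ] w 0.5 gf 0.23165035323472694
q [ 0.   0.8  1.3 -0.3  1.2  0.3] tau [ -0.2 -51.8 -16.6  -0.8   0.3  -0. ]
202 245 269 270 286
0.3 [256.17522159 260.04826248] [261.26863428 253.66130469]
0.6 [248.38950669 261.84750036] [253.58495062 255.49164614]
0.75 [245.1616479  263.61338489] [250.39005864 257.26053545]
0.9 [242.47169411 265.89217345] [247.72029704 259.53431246]
1.05 [240.37143703 268.62161493] [245.62739894 262.25120766]
1.2 [238.89689814 271.73124678] [244.14768105 265.34136416]
```

View pics/s5.png

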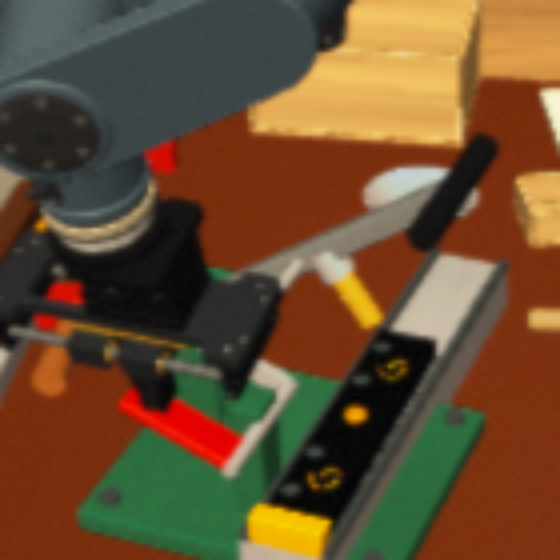

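Catch is fully back: paddle end at px (241,270.5), where 1.1–1.2 rad is predicted. Stud is at px (298.7,273), rail still home. Lifting away and heading over the handle with the fingers open.

```bash
python3 -m pendant '[[[0,-0.004,-0.03,0,0,0,0],[0,0,-0.05,0,0,0,0],[0,0,-0.06,0,0,0,0],[0,0,-0.06,0,5,0,0],[0,0,-0.02,0,10,0,0.8]]]' 30; python3 st.py -76 40 320
```

```text
time: 15.22
position: [0.6906, 0.1103, 0.3366]
tool_rot: [0.772, 0.635, 0.006, 0.002]
ft_force: [-0.1, -0.6, -1.4]
grip_width: 0.0051
grip_force: 0.0
t 15.22 press [ 95.4 177.5 336.6] rot off nominal (tool deg) [-0.6  0.4 -0.2] F press [-0.  -0.6 -1.4] w 5.1 gf 0.0
q [-0.   0.5  1.1  0.   1.5  0.2] tau [  5.  -48.1 -22.6  -0.7   0.2   0.5]
tool shift mm [-137. -172.   14.]
```

```bash
python3 -m pendant '[[[-0.028,-0.04,0,0,0,0,0.8],[-0.028,-0.04,0,0,0,0,0.8],[-0.028,-0.04,0,0,0,0,0.8],[-0.028,-0.04,0,0,0,0,0.8],[0,0,0,0,0,0,0.8]]]'; python3 st.py -76 40 237
```

```text
time: 15.85
position: [0.506, 0.0281, 0.3314]
tool_rot: [0.774, 0.633, -0.001, -0.0]
ft_force: [1.0, 0.9, -0.6]
grip_width: 0.0523
grip_force: 0.0
t 15.85 press [-69.6  60.6 331.4] rot off nominal (tool deg) [ 0.1 -0.   0.2] F press [ 0.8  1.1 -0.6] w 52.3 gf 0.0
q [-0.2  0.2  1.6 -0.   1.4  0. ] tau [ -0.3 -32.9 -18.9  -0.1   0.3  -0.1]
tool shift mm [-20.6  -6.2  94.5]
```

```bash
python3 -m pendant '[[[-0.012,-0.004,0,0,0,0,0.8],[-0.0086,-0.003,0.01,0,0,0,0.8],[0,0,0.02,0,0,0,0.8],[0,0,0.014,0,0,0,0.8],[0,0,0,0,0,0,0.8]]]'; python3 st.py -76 40 237
python3 - <<'E'
from h import *
from rig import camera,get_obs
S=camera("side")
cv2.imwrite("pics/s6.png",cv2.resize(S["img"][150:290,240:400,::-1],None,fx=4,fy=4))
ob=get_obs();r=Ro.from_quat(ob["tool_rot"])
for y in(-.035,.035):
  for z in (-.015,.011):
    X=S["R"]@(ob["position"]+r.apply([0,y,z]))+S["t"];u=S["intrinsics"]@X;print(y,z,(u[:2]/u[2]-[240,150])*4)
E
```

```text
time: 16.48
position: [0.4977, 0.01, 0.2855]
tool_rot: [0.774, 0.634, -0.001, -0.001]
ft_force: [-0.0, -0.6, 0.1]
grip_width: 0.0698
grip_force: 0.0
t 16.48 press [-74.1  41.2 285.5] rot off nominal (tool deg) [0.2 0.  0.1] F press [ 0.1 -0.6  0.1] w 69.8 gf 0.0
q [-0.2  0.3  1.6 -0.   1.2 -0. ] tau [ -0.1 -31.6 -18.2   0.1  -0.   -0. ]
tool shift mm [-1.2 -1.7 48.5]
-0.035 -0.015 [360.55355308 265.88408292]
-0.035 0.011 [359.93163122 300.19952434]
0.035 -0.015 [259.82579249 248.3921315 ]
0.035 0.011 [260.39688691 282.3580149 ]
```

View pics/s6.png

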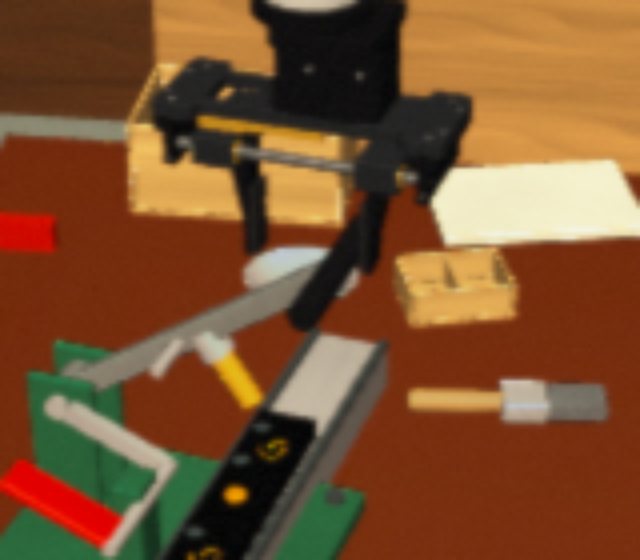

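The open fingertips (crop (257,250) and (370,268)) straddle the bar's near half, which is at about (315,300). Descending and gripping.

```bash
python3 -m pendant '[[[-0.001,-0.001,0.014,0,0,0,0.8],[0,-0.001,0.018,0,0,0,0.8],[0,0,0.016,0,0,0,0.8],[0,0,0,0,0,0,0.15],[0,0,0,0,0,0,0.15]]]' 15; python3 st.py; python3 -m pendant '[[[0,0,0,0,0,0,0.15],[0,0,0,0,0,0,0.15],[0,0,0,0,0,0,0.15],[0,0,0,0,0,0,0.15],[0,0,0,0,0,0,0.15]]]' 15; python3 st.py
```

```text
time: 17.15
position: [0.4966, 0.0092, 0.2396]
tool_rot: [0.774, 0.634, 0.0, 0.0]
ft_force: [0.5, -0.3, 0.7]
grip_width: 0.0568
grip_force: 0.0
t 17.15 press [-75.1  40.3 239.6] rot off nominal (tool deg) [-0.1 -0.   0.1] F press [ 0.5 -0.1  0.7] w 56.8 gf 0.0
q [-0.2  0.3  1.7 -0.   1.1 -0. ] tau [  0.  -32.4 -16.6   0.1   0.1  -0. ]
time: 17.77
position: [0.496, 0.0093, 0.2394]
tool_rot: [0.774, 0.633, -0.0, -0.0]
ft_force: [0.3, -0.3, 1.8]
grip_width: 0.0216
grip_force: 15.0
t 17.77 press [-75.6  40.3 239.4] rot off nominal (tool deg) [0.  0.  0.1] F press [ 0.4 -0.3  1.8] w 21.6 gf 15.000023692846298
q [-0.2  0.3  1.7  0.   1.1 -0. ] tau [ -0.  -32.1 -16.8   0.1  -0.2  -0. ]
```

```bash
python3 -m pendant '[[[0,-0.0081,0.0127,0,0,0,0.15],[0,-0.0073,0.0131,0,0,0,0.15],[0,-0.0066,0.0135,0,0,0,0.15],[0,-0.0057,0.0138,0,0,0,0.15],[0,-0.0048,0.0142,0,0,0,0.15]]]' 40; python3 st.py; python3 -m pendant '[[[0,-0.004,0.0145,0,0,0,0.15],[0,-0.0032,0.0146,0,0,0,0.15],[0,-0.0022,0.0149,0,0,0,0.15],[0,-0.0014,0.0149,0,0,0,0.15],[0,-0.0004,0.010,0,0,0,0.15]]]' 40; python3 st.py; python3 look.py
```

```text
time: 18.4
position: [0.4655, 0.0156, 0.1729]
tool_rot: [0.774, 0.634, 0.001, 0.002]
ft_force: [-1.6, 1.1, 7.7]
grip_width: 0.0208
grip_force: 40.0
t 18.4 press [-106.8   40.5  172.9] rot off nominal (tool deg) [-0.2  0.   0.1] F press [-1.8  0.8  7.7] w 20.8 gf 39.98969078063965
q [-0.2  0.4  1.9  0.   0.9 -0. ] tau [ -0.4 -28.9 -12.4  -0.    0.3   0. ]
time: 19.02
position: [0.4536, 0.0181, 0.1034]
tool_rot: [0.774, 0.634, 0.0, 0.0]
ft_force: [-0.9, 2.0, 8.1]
grip_width: 0.0209
grip_force: 40.1
t 19.02 press [-118.9   40.6  103.4] rot off nominal (tool deg) [-0.1  0.   0.1] F press [-1.3  1.8  8.1] w 20.9 gf 40.10420624166727
q [-0.2  0.5  1.9  0.   0.7 -0. ] tau [ -0.6 -29.7  -9.4  -0.1  -0.2   0. ]
stud side [298.70512821 267.91025641] 78.0 [  9.07922433 -21.72836455  63.        ]
```

```bash
python3 -m pendant '[[[0,0,0.002,0,0,0,0.15],[0,0,0.002,0,0,0,0.15],[0,0,0.001,0,0,0,0.15],[0,0,0.001,0,0,0,0.15],[0,0,0,0,0,0,0.15]]]' 40; python3 st.py; python3 -m pendant '[[[0,0,0.001,0,0,0,0.15],[0,0,0.001,0,0,0,0.15],[0,0,0,0,0,0,0.15],[0,0,0,0,0,0,0.15],[0,0,0,0,0,0,0.15]]]' 40; python3 st.py
```

```text
time: 19.7
position: [0.4534, 0.0181, 0.0978]
tool_rot: [0.774, 0.634, 0.0, 0.0]
ft_force: [-2.8, 1.0, 8.2]
grip_width: 0.0206
grip_force: 40.1
t 19.7 press [-119.1   40.6   97.8] rot off nominal (tool deg) [-0.   0.   0.1] F press [-2.9  0.5  8.2] w 20.6 gf 40.099814012646675
q [-0.2  0.5  2.   0.   0.7 -0. ] tau [ -0.6 -29.9  -9.3  -0.1  -0.4   0. ]
time: 20.32
position: [0.4534, 0.0181, 0.0958]
tool_rot: [0.774, 0.634, 0.0, 0.0]
ft_force: [-3.1, 2.3, 8.6]
grip_width: 0.0211
grip_force: 40.1
t 20.32 press [-119.2   40.5   95.8] rot off nominal (tool deg) [-0.   0.   0.1] F press [-3.5  1.6  8.6] w 21.1 gf 40.0965603813529
q [-0.2  0.5  2.   0.   0.7 -0. ] tau [ -0.6 -30.   -9.2  -0.   -0.4   0. ]
```

```bash
python3 -m pendant '[[[0,0,0.001,0,0,0,0.15],[0,0,0.001,0,0,0,0.15],[0,0,0.001,0,0,0,0.15],[0,0,0,0,0,0,0.15],[0,0,0,0,0,0,0.15]]]' 40; python3 st.py; python3 -m pendant '[[[0,0,0.001,0,0,0,0.15],[0,0,0.001,0,0,0,0.15],[0,0,0,0,0,0,0.15],[0,0,0,0,0,0,0.15],[0,0,0,0,0,0,0.15]]]' 40; python3 st.py
```

```text
time: 20.95
position: [0.4534, 0.0181, 0.0928]
tool_rot: [0.774, 0.634, 0.0, 0.0]
ft_force: [-3.4, 2.4, 8.2]
grip_width: 0.0209
grip_force: 40.1
t 20.95 press [-119.2   40.5   92.8] rot off nominal (tool deg) [-0.   0.   0.1] F press [-3.8  1.7  8.2] w 20.9 gf 40.09346008300781
q [-0.2  0.5  2.   0.   0.7 -0. ] tau [ -0.6 -30.   -9.1  -0.   -0.4   0. ]
time: 21.58
position: [0.4533, 0.0181, 0.0916]
tool_rot: [0.774, 0.634, 0.0, 0.0]
ft_force: [-4.6, 1.5, 16.2]
grip_width: 0.021
grip_force: 40.1
t 21.57 press [-119.2   40.5   91.6] rot off nominal (tool deg) [-0.1  0.   0.1] F press [-4.8  0.6 16.2] w 21.0 gf 40.10643169283867
q [-0.2  0.5  2.   0.   0.7 -0. ] tau [ -0.7 -26.8  -8.7  -0.   -1.    0. ]
```

```bash
python3 -m pendant '[[[0,0,0.001,0,0,0,0.15],[0,0,0,0,0,0,0.15],[0,0,0,0,0,0,0.15],[0,0,0,0,0,0,0.15],[0,0,0,0,0,0,0.15]]]' 40; python3 st.py
python3 - <<'E'
from h import *
from rig import camera
Y=-0.1973;O=np.array([.5623,-.045,0]);RP=Ro.from_euler("z",Y)
S=camera("side")
def pj(p):
    X=S["R"]@(RP.apply(np.array(p)/1e3)+O)+S["t"];u=S["intrinsics"]@X;return u[:2]/u[2]
B=blob(S,[10,150,110],[30,255,255],(280,240,320,290));x,y,w,h=cv2.boundingRect(B[1]);print("yellow",x,x+w-1,y,y+h-1,B[2])
print("pred punch low edges",pj((9,0,64)),pj((-9,0,64)),"front low",pj((0,9,64)),"top ~",pj((0,0,110)),"stud left/right",pj((8,0,64)),pj((-8,0,64)))
for l in (.55,.6,.64):
    f=.6-l;print("handle end",l,pj((130-250*np.cos(f),65,130+250*np.sin(f))))
a=S["img"].max(2).astype(int);print("cols 312..339")
for r in range(246,276):print(r," ".join(f"{v:3d}" for v in a[r,312:340]))
print("rail end")
for r in range(284,302,2):print(r,a[r,272:300])
h=cv2.cvtColor(S["img"],cv2.COLOR_RGB2HSV);m=(((h[...,0]<5)|(h[...,0]>175))&(h[...,1]>200)&(h[...,2]>90))
m[:, :225]=0;m[:255]=0;m[:,290:]=0;m[310:]=0
ys,xs=np.nonzero(m);print("paddle",len(xs),xs.min(),xs.max(),ys.min(),ys.max())
E
```

```text
time: 22.2
position: [0.4534, 0.0181, 0.0915]
tool_rot: [0.774, 0.634, 0.001, 0.001]
ft_force: [-5.3, 1.6, 24.4]
grip_width: 0.0209
grip_force: 40.1
t 22.2 press [-119.2   40.5   91.5] rot off nominal (tool deg) [-0.1  0.   0.1] F press [-5.5  0.5 24.4] w 20.9 gf 40.12269493192434
q [-0.2  0.5  2.   0.   0.7 -0. ] tau [ -0.8 -23.3  -8.5   0.   -1.4   0. ]
yellow 294 301 263 275 76.0
pred punch low edges [296.12690201 271.66144253] [301.67294565 272.85191204] front low [297.81316055 273.95139229] top ~ [298.57534177 259.85422742] stud left/right [296.43395416 271.72735189] [301.36376727 272.78554627]
handle end 0.55 [330.38507859 271.51449255]
handle end 0.6 [330.41379978 275.16604633]
handle end 0.64 [330.28209992 278.02636483]
cols 312..339
246  47  42  38  36  36  37  37  37  38  37  39  43  40  28  18  18  18  20  18  14  18  17  16  19  16  18  16  21
247 114  92  78  63  58  47  40  38  37  36  38  38  37  34  31  30  22  22  19  15  19  17  19  17  17  16  19  21
248 188 186 185 166 153 119  95  77  66  60  48  42  36  35  33  34  34  36  31  29  28  24  20  20  17  16  17  16

[... 3482 characters left out ...]
 100  92  68  56  61  55  35  18  21  21  16   9  34 113  98  48
  27  36  62 149 115  34   7   9   8  18]
292 [101 104 102  95  73  61  52  34  54  68  72  71  53  27  11  20  57  52
  45  49  50  32  14  11   9   7  12  40]
294 [98 98 98 86 71 47 18  8 14 17 21 18 11 10  7 10  8  7  5  6 11  9  9  8
  4 15 51 67]
296 [101 115 214 226 203 149 101  87  72  43  18  10   7  11  12  10   9  10
   6   6  10   9   6   6  22  51  65  62]
298 [169 235 245 246 246 246 245 245 243 241 240 238 219 161 108  89  72  51
  31  16   9   5   8  31  57  68  60  63]
300 [222 242 243 244 244 245 245 245 246 246 245 245 245 245 245 244 243 241
 241 236 161  46  42  61  67  57  67  91]
paddle 279 240 269 265 286
```

The punch sits on the stud, the rail and catch haven't moved, and the handle force is 24 N against about 8 N for the spring alone. Handing in.

```bash
python3 -c "
from rig import hand_in
print(hand_in())"
```

```text
the job is handed in; nothing more can be done
None
```

I handed the job in at about 22 s with the rail against the stop, the catch fully back, and the gripper holding the handle down at about 24 N with the punch on the stud; no verdict came back.

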